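File the burr off a card's front panel

TASK

Take the red file off the freely spinning turntable and dress the burred top edge of the aluminium panel in the cradle with three long forward strokes, file square across the edge and its yellow toe leading towards the cradle's yellow end, bearing on the edge from the toe half through to the heel half. Lift the file clear of the edge at the end of every stroke, the last one too, and never drag the panel backwards. Then set the file down gently, teeth down, on the middle of the blue mat, let go of it, and leave the other things on the bench where they are.

Things in the scene. Friction and masses are not known exactly. Their poses are not given: they have to be found in the camera images.
- file_grip (a point): The middle of the file's upright black block grip (34 mm along the file, 30 mm across, rising from 14 to 64 mm above the file's underside). This point is 40 mm above the underside, over the middle of the file. Its x axis points along the file to the yellow toe, z up.
- file: The file, loose, 0.35 kg: a flat steel face 180 x 28 x 6 mm, teeth below, under a red holder whose top is 14 mm above the underside. Origin at the middle of the underside; x axis to the yellow toe (x = +90 mm; heel at x = -90 mm), z up. It starts teeth down on the turntable's platter.
- turntable: Low tool turntable, fixed to the bench, with a white platter 224 mm across on it that spins freely about its vertical axis. Origin on the bench under its centre; the platter's top is 37 mm higher. It may stand left or right of the cradle.
- cradle: Blue-based filing cradle, 150 x 120 mm, fixed to the bench, origin on the bench at its centre. Its x axis is the forward stroke direction, square to the panel, pointing from the low dark end block to the yellow end block (42 mm high, at x = +69 mm). The clamp jaws stop 34 mm below the panel's top edge.
- panel: The aluminium panel, 6 mm thick (along the cradle's x), 110 mm wide (along its y), standing upright in the jaws of the cradle; its copper-coloured top edge is the one to file. Origin at the middle of its lower edge, 84 mm below the top. It beds on a spring: it starts to sink at about 3 N pressed down and then sinks 1 mm for each 1.5 N, 8 mm at most.
- panel_edge (a point): The middle of the panel's top edge, on the surface, 118 mm above the bench when not pressed. Axes as the cradle's.
- carriage (a joint): Slide of the sprung carriage that holds the panel, m: 0 at rest, positive when the panel is pushed towards the cradle's yellow end, negative when dragged back towards the dark end; 2.5 N per mm, 12 mm at most either way. The file's friction moves it.
- mat: Rubber mat with a blue top, 220 (its x) x 160 (its y) x 6 mm thick, fixed on the bench; origin at the centre of its underside. On the side of the cradle away from the turntable.
- fan: Bystander, to be left alone: black square cooling fan, 80 x 80 x 25 mm.
- heatsink: Bystander, to be left alone: aluminium finned heatsink, 90 x 70 x 36 mm.
- screwdriver: Bystander, to be left alone: screwdriver lying flat.
- can: Bystander, to be left alone: upright can with a blue label, diameter 60, height 150 mm.
- card: Bystander, to be left alone: green circuit card lying flat, 140 x 90 x 16 mm.
- mug: Bystander, to be left alone: blue mug, diameter 80, height 90 mm.
There are look-alikes about, which are no part of the job. What is shaped like the file but pink is not meant.

How it is judged:
On the way, in this order (a step that is already met when the one before it is completed fails the run):
1. the file is lifted off the turntable, 40 mm or more (z of file_grip in the frame of turntable above 0.117 m and contact force between the fingers and file above 1 N), for 0.1 s.
2. first stroke begins: the edge bears (over 2 N, carriage pushed over 0.8 mm towards yellow) on the file's face 25 mm or more ahead of its middle, file square to the edge within 20 degrees (contact force between file and panel above 2 N and value of joint carriage above 0.0008 m and angle between the x axis of file_grip and the x axis of cradle, either way round below 0.35 rad and x of panel_edge in the frame of file_grip above 0.025 m), for 0.04 s.
3. first stroke ends: still bearing, with the edge 25 mm or more behind the file's middle (contact force between file and panel above 2 N and value of joint carriage above 0.0008 m and angle between the x axis of file_grip and the x axis of cradle, either way round below 0.35 rad and x of panel_edge in the frame of file_grip below -0.025 m), for 0.04 s.
4. the file is lifted 8 mm or more clear of the edge while its heel half is still over it (z of panel_edge in the frame of file_grip below -0.048 m and x of panel_edge in the frame of file_grip below -0.012 m and contact force between file and panel below 0.1 N), for 0.1 s.
5. second stroke begins: the edge bears (over 2 N, carriage pushed over 0.8 mm towards yellow) on the file's face 25 mm or more ahead of its middle, file square to the edge within 20 degrees (all of step 2), for 0.04 s.
6. second stroke ends: still bearing, with the edge 25 mm or more behind the file's middle (all of step 3), for 0.04 s.
7. the file is lifted 8 mm or more clear of the edge while its heel half is still over it (all of step 4), for 0.1 s.
8. third stroke begins: the edge bears (over 2 N, carriage pushed over 0.8 mm towards yellow) on the file's face 25 mm or more ahead of its middle, file square to the edge within 20 degrees (all of step 5), for 0.04 s.
9. third stroke ends: still bearing, with the edge 25 mm or more behind the file's middle (all of step 6), for 0.04 s.
10. the file is lifted 8 mm or more clear of the edge while its heel half is still over it (all of step 7), for 0.1 s.
At the end, for the whole second after the job is handed in: The file lies teeth down on the mat (tilt under 0.1 rad), its middle within 80 mm of the mat's centre along the mat's x and 60 mm along its y, at rest and released; the panel's carriage is back within 1 mm of its rest position (x of file_grip in the frame of mat between -0.08 and 0.08 m and y of file_grip in the frame of mat between -0.06 and 0.06 m and z of file_grip in the frame of mat between 0.04 and 0.052 m and angle between file_grip's own z axis and vertical below 0.1 rad and linear speed of file below 0.02 m/s and contact force between the fingers and file below 0.1 N and value of joint carriage between -0.001 and 0.001 m); the robot touches nothing.
It fails at once if the panel is dragged backwards: carriage more than 1 mm (2.5 N) to the dark side (value of joint carriage below -0.001 m).
It fails at once if the file is dropped: it moves faster than 0.5 m/s with no finger on it (linear speed of file above 0.5 m/s and contact force between the fingers and file below 0.1 N).
It fails at once if a bystander is moved more than 30 mm (distance of any of fan, heatsink, screwdriver, can, card, mug from where it was at the start of the episode above 0.03 m).
It also fails if it takes over 64 s, if anything falls off the work surface, if the arm or the gripper's body presses on something with over 40 N, if the wrist force passes 120 N, or if a joint passes its speed limit or range.

ROBOT

A 6-joint arm with a two-finger parallel gripper is mounted at the origin on the work surface. World frame = base frame: x ahead of the robot, y to its left, z up, the work surface at z = 0. Lengths are in m, angles in rad, forces in N, time in s.
With the tool pointing down it reaches from about 0.35 to 0.775 m from the base axis. Payload 5.5 kg.
Tool frame: the origin (TCP) lies at the very end of the fingers, on their centre line; the grasp point (between the pads) lies 19 mm behind it; z points along the fingers, x is the direction in which the jaws open and shut, and the axes are right-handed (so a half turn about z gives the same grasp; the last joint's range is limited). The gripper opens to 85 mm and grips with 20 to 120 N. Pads are 22 mm wide; open, the fingers measure 114 mm over their backs; the gripper's body (76 mm by 85 mm) begins 54 mm behind the grasp point. The pads swing forward as they close: fully open they stand 13 mm farther back than shut.
Start: joints at [-1.423, 0.313, 0.046, 1.304, 0, 1.431], TCP at [0.163, -0.551, 0.231] pointing down, gripper open.
Joint ranges: [-2.76, 2.76], [-0.86, 1.69], [-1.03, 1.26], [-2.2, 2.34], [-1.47, 1.5], [-3.14, 3.14]. Speed limits (rad/s): [2.57, 2.57, 3.14, 3.14, 3.14, 3.14].

INTERFACE

Orientations are given as a unit quaternion [w, x, y, z].
In Python, from workcell import env gives the robot as it stands.
- The arm moves only by the shell command python3 -m inch 'ROWS' [FORCE]. ROWS is JSON, a list of rows, each a list of 7 numbers: the turn, a rotation vector about the tool's x, y, z each as a share of 8 degrees, from -1 to 1, then the shift along the tool's x, y, z each as a share of 0.05 m, from -1 to 1, then the closure, from 0 (fully open) to 1 (shut). A call has 1 to 12 rows; each row shifts and turns the commanded pose from where the row before left it, along the tool's axes as they then stand; what a row does not reach is not made up. A row lasts 1/10 s, in which the tool goes at most 50 mm and 8.59 degrees, less where a joint would pass 70% of its speed; a pose out of reach is approached as far as the arm can. A call with a number of a shift or a turn outside -1 to 1 is refused whole. A call with a gripper value outside its range is refused whole. The fingers move at their own pace and stop on an object; FORCE is the grip in N (left out, the last holds). Time passes only in rows, so rows that do not move let the fingers close. It gives the time, the measured TCP pose, the force and the opening at its end, in the units of the state.
- env.get_state(): the state, without advancing time (a new reading comes with each control period).
- env.read_camera(name): name is "side" or "top" or "wrist"; returns the picture (420x560x3 uint8, red, green, blue); there is no depth.
- env.calibration(name): a dict with "fx", "fy", "cx", "cy" (pixels), "k1" (the pictures are not rectified: a ray, as slopes to the right and down, at radius r is drawn at 1 + k1 r^2 times it, then the intrinsics apply), "rvec" (rotation vector, rad) and "tvec" (3), from world to camera coordinates, as OpenCV has them; the wrist camera has in their place "hand_eye" (4x4, takes a point from camera to tool coordinates, whose origin is the TCP and whose axes are the tool frame's). Camera axes: x right, y down, z forward; pixel columns grow to the right and rows downward; lengths in m; the calibration is good to about 2 mm. A picture is of the moment at which its call begins: read the wrist's pose just before it. calibration takes no time and is no camera call.
- env.hand_in(): hands the job in, once; it reports no verdict.
The state is a dict: "clock": time; "joint_pos": joint angles; "qvel": joint speeds; "tau": joint torques, N m; "tcp_pos": TCP position; "orientation": TCP orientation; "wrist_force": force on the tool from outside, world axes, zero at the start; "ft_torque": the same for the moment, N m; "finger_gap": finger opening in m.
Only numpy, scipy, OpenCV 4.12 (cv2) and the standard library are available. Lean on these libraries where they do the work, as an engineer would, in place of code of your own. Each camera call takes 0.05 s, during which the arm holds its last target.

## Working session

There is one attempt and no reset: what is moved stays moved. The work goes in short steps, Python scripts to look and compute and a shell command to move; the robot and the scene stay as the last step left them, time stands still between calls to the robot, and variables do not carry over. Pictures are saved under pics/ and viewed, and the job is handed in when it is done.

```bash
ls; mkdir -p pics; python3 - <<'E'
from workcell import env
import cv2
print(env.get_state())
for n in ["side","top","wrist"]:
    c=env.calibration(n);print(n,c)
    cv2.imwrite(f"pics/{n}0.png",env.read_camera(n)[:,:,::-1])
E
```

```text
pics
{'clock': 0.0, 'joint_pos': array([-1.42256433e+00,  3.13961443e-01,  4.50113392e-02,  1.30361399e+00,
       -2.09506735e-06,  1.43119053e+00]), 'qvel': array([-2.72884982e-03, -2.55271591e-04, -5.44833364e-04, -2.28013331e-05,
        4.73566658e-04, -9.72080461e-04]), 'tau': array([-5.12537117e-04, -4.80629611e+01,  2.98531276e+01,  1.92059192e-02,
       -6.31054377e-05, -1.37176099e-05]), 'tcp_pos': array([ 0.163143  , -0.55084771,  0.23044427]), 'orientation': array([-6.21553972e-04,  8.01211157e-01, -5.98381067e-01, -6.28426748e-04]), 'wrist_force': array([ 0.5531165 , -0.44526367, -0.48451181]), 'ft_torque': array([ 0.03244463,  0.01798785, -0.0228363 ]), 'finger_gap': 0.08563072953980763}
side {'fx': 433.863494461813, 'fy': 433.863494461813, 'cx': 281.39762054526585, 'cy': 210.23519213552748, 'k1': -0.013437388139634354, 'rvec': array([ 0.3279222 , -2.71581883,  1.29541992]), 'tvec': array([0.45933792, 0.15877392, 1.04663136])}
top {'fx': 380.6345646886112, 'fy': 380.6345646886112, 'cx': 272.101123393624, 'cy': 206.129899021194, 'k1': 0.0304587033987053, 'rvec': array([ 2.16850558, -2.2176241 ,  0.04337046]), 'tvec': array([-0.05015272,  0.48363739,  1.23019956])}
wrist {'fx': 328.8985833311029, 'fy': 328.8985833311029, 'cx': 280.33795246121826, 'cy': 202.82150082335002, 'k1': -0.05283237478693422, 'hand_eye': array([[ 9.99999912e-01,  3.71127939e-04,  1.96498338e-04,
        -9.36226076e-04],
       [-4.13505436e-04,  9.51816591e-01,  3.06667584e-01,
        -7.85822716e-02],
       [-7.32174701e-05, -3.06667638e-01,  9.51816660e-01,
        -1.43345202e-01],
       [ 0.00000000e+00,  0.00000000e+00,  0.00000000e+00,
         1.00000000e+00]])}
```

View pics/top0.png

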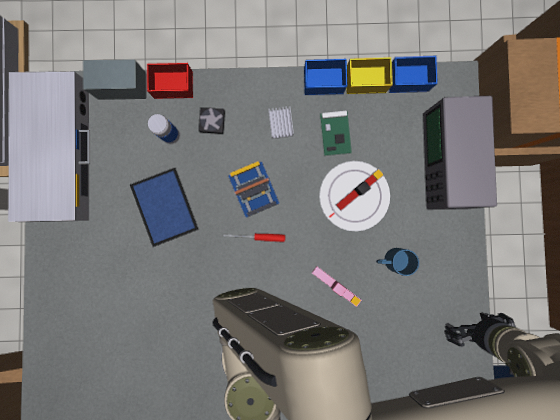

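View pics/side0.png

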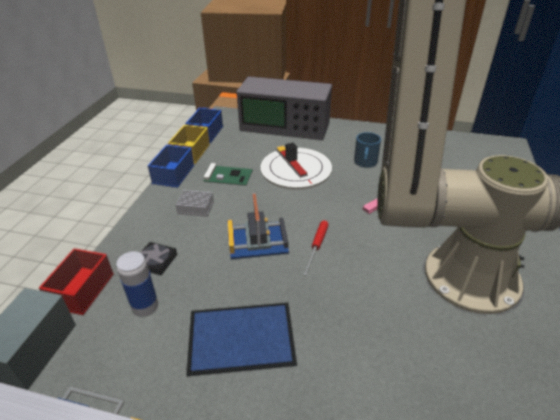

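View pics/wrist0.png

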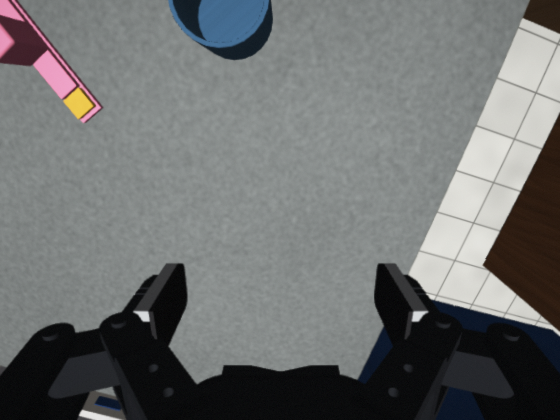

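Top picture: the candidates for the file are the red one on the white platter (358,192), with its toe at (378,174), the pink look-alike (336,286) and the red screwdriver (268,237). By the description it is the one at (358,192). The cradle is at (254,188) with its yellow end at (244,169), and the mat is at (164,207). I'll check with a close crop.

```bash
cat > h.py <<'E'
import numpy as np, cv2
from scipy.spatial.transform import Rotation as R
from workcell import env
def und(c,uv):
    K=np.array([[c["fx"],0,c["cx"]],[0,c["fy"],c["cy"]],[0,0,1]])
    return cv2.undistortPoints(np.array(uv,float).reshape(-1,1,2),K,np.array([c["k1"],0,0,0.]))[:,0]
def rays(n,uv,pose=None):
    c=env.calibration(n); d=und(c,uv); d=np.c_[d,np.ones(len(d))]
    if n=="wrist":
        p,q=pose; T=np.eye(4);T[:3,:3]=R.from_quat(np.roll(q,-1)).as_matrix();T[:3,3]=p
        T=T@c["hand_eye"]; return T[:3,3],d@T[:3,:3].T
    Rm=R.from_rotvec(c["rvec"]).as_matrix(); return -Rm.T@c["tvec"],d@Rm
def at(n,uv,z,pose=None):
    o,d=rays(n,uv,pose); z=np.broadcast_to(z,len(d)); return o+d*((z-o[2])/d[:,2])[:,None]
def proj(n,P,pose=None):
    c=env.calibration(n);P=np.atleast_2d(P).astype(float)
    if n=="wrist":
        p,q=pose; T=np.eye(4);T[:3,:3]=R.from_quat(np.roll(q,-1)).as_matrix();T[:3,3]=p
        Ti=np.linalg.inv(T@c["hand_eye"]); X=P@Ti[:3,:3].T+Ti[:3,3]
    else: X=P@R.from_rotvec(c["rvec"]).as_matrix().T+c["tvec"]
    s=X[:,:2]/X[:,2:]; s=s*(1+c["k1"]*(s**2).sum(1,keepdims=True))
    return s*[c["fx"],c["fy"]]+[c["cx"],c["cy"]]
E
python3 - <<'E'
import cv2
a=cv2.imread("pics/top0.png")
cv2.imwrite("pics/c1.png",cv2.resize(a[150:240,300:410],None,fx=7,fy=6,interpolation=cv2.INTER_CUBIC)[:600])
b=a[150:225,215:290]
cv2.imwrite("pics/c2.png",cv2.resize(b,None,fx=8,fy=8,interpolation=cv2.INTER_CUBIC))
s=cv2.imread("pics/side0.png")
cv2.imwrite("pics/c3.png",cv2.resize(s[185:265,215:300],None,fx=7,fy=7,interpolation=cv2.INTER_CUBIC))
cv2.imwrite("pics/c4.png",cv2.resize(s[135:195,250:345],None,fx=8,fy=8,interpolation=cv2.INTER_CUBIC))
E
```

```text
(no output)
```

View pics/c1.png

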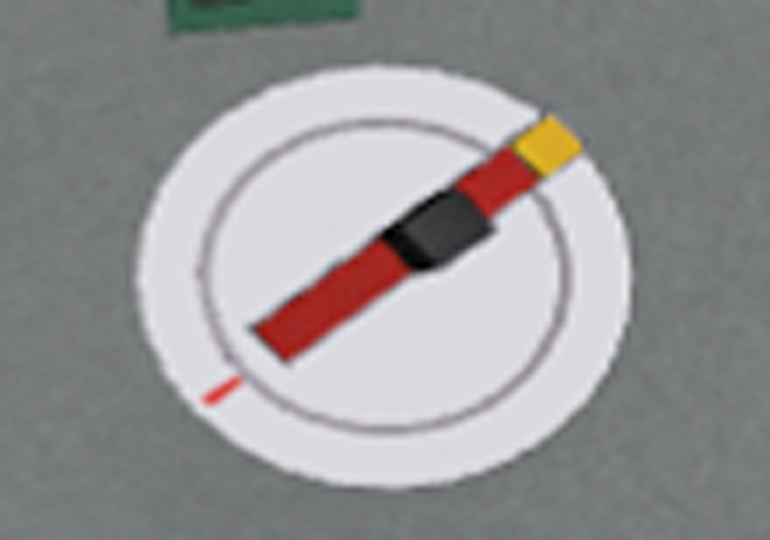

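View pics/c2.png

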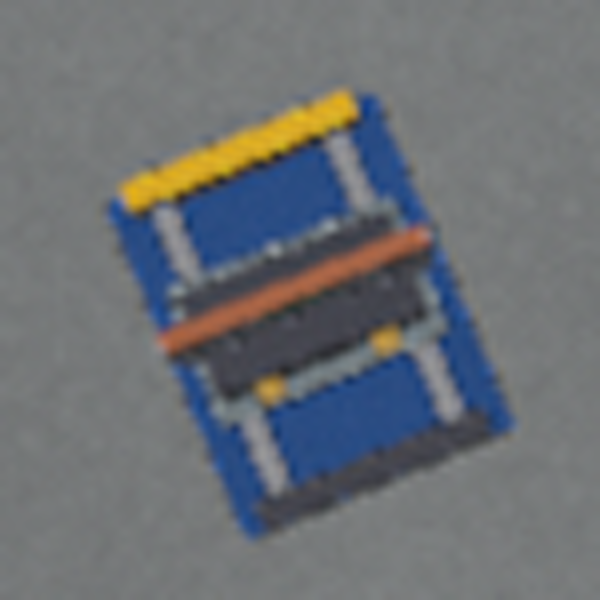

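View pics/c3.png

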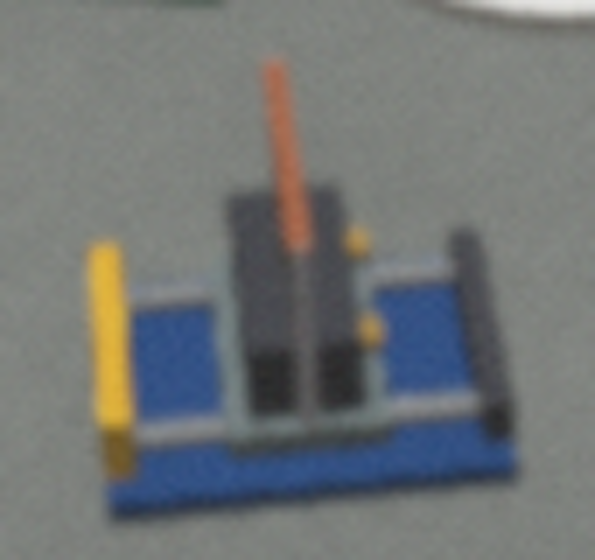

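View pics/c4.png

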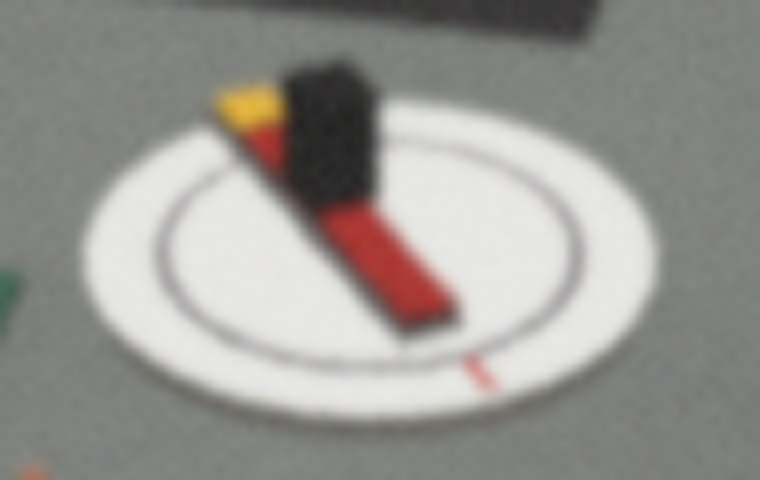

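The crop shows the red file with its black grip and yellow toe, lying teeth down on the platter (crop 250-583, 113-362). The panel's copper edge runs from (160,343) to (430,238) in the cradle crop. Next I'll turn these into positions.

```bash
python3 - <<'E'
from h import *
def c1(p): p=np.array(p,float); return (p+.5)/[7,6]-.5+[300,150]
def c2(p): p=np.array(p,float); return (p+.5)/8-.5+[215,150]
def c3(p): p=np.array(p,float); return (p+.5)/7-.5+[215,185]
f=at("top",c1([(549,113),(583,147),(250,328),(288,362)]),.051)
print(f.round(4)); t=f[:2].mean(0);h=f[2:].mean(0);d=t-h
print("file mid",(t+h)/2,np.linalg.norm(d),np.degrees(np.arctan2(d[1],d[0])))
pl=at("top",c1([(383,63),(383,489),(135,275),(632,275)]),.037);print("platter",pl.round(4),pl[:2].mean(0),pl[2:].mean(0))
e=at("top",c2([(160,343),(430,238)]),.118);d=e[0]-e[1]
print("edge top",e.round(4),e.mean(0),np.linalg.norm(d),np.degrees(np.arctan2(d[1],d[0]))-90)
e=at("side",c3([(276,62),(298,247)]),.118);print("edge side",e.round(4),e.mean(0))
b=at("top",c2([(110,205),(378,95),(515,425),(255,538)]),.005);print("base",b.round(4),b.mean(0))
m=at("top",[(131,185),(175,169),(197,229),(153,245)],.006);print("mat",m.round(4),m.mean(0))
for n in ("top","side"):
    print(n)
# yellow end block etc
print(at("side",[(189,310),(291,304),(296,366),(188,372)],.006).mean(0))
E
```

```text
[[ 0.5921 -0.3981  0.051 ]
 [ 0.5737 -0.4127  0.051 ]
 [ 0.4819 -0.2604  0.051 ]
 [ 0.4637 -0.2769  0.051 ]]
file mid [ 0.52785131 -0.33703836  0.051     ] 0.17551691316493356 -51.1476751151003
platter [[ 0.6227 -0.3274  0.037 ]
 [ 0.396  -0.3201  0.037 ]
 [ 0.512  -0.2112  0.037 ]
 [ 0.5068 -0.4364  0.037 ]] [ 0.50936814 -0.32378747  0.037     ] [ 0.5094146  -0.32378711  0.037     ]
edge top [[ 0.5208  0.0494  0.118 ]
 [ 0.5578 -0.0522  0.118 ]] [ 0.53929011 -0.00140842  0.118     ] 0.108219546040826 20.023605709428125
edge side [[ 0.5572 -0.0485  0.118 ]
 [ 0.5192  0.0509  0.118 ]] [0.53819292 0.00123229 0.118     ]
base [[ 0.5879  0.081   0.005 ]
 [ 0.6309 -0.0303  0.005 ]
 [ 0.4935 -0.0836  0.005 ]
 [ 0.4496  0.0239  0.005 ]] [ 0.54047237 -0.00225631  0.005     ]
mat [[0.5625 0.4004 0.006 ]
 [0.6122 0.2558 0.006 ]
 [0.4134 0.1861 0.006 ]
 [0.3647 0.3298 0.006 ]] [0.48818441 0.29304438 0.006     ]
top
side
[0.4865946  0.29710689 0.006     ]
```

```bash
python3 -m inch '[[0,0,-0.7,0,0,0,0],[0,0,-0.7,0,0,0,0],[0,0,-0.7,0,0,0,0],[0,0,-0.7,0,0,0,0]]'; python3 -m inch '[[0,0,0,0.1,-0.4,0,0],[0,0,0,0.1,-0.7,0,0],[0,0,0,0.1,-0.8,0,0],[0,0,0,0.1,-0.8,0,0],[0,0,0,0.12,-0.8,0,0],[0,0,0,0.12,-0.8,0,0],[0,0,0,0.12,-0.8,0,0],[0,0,0,0.12,-0.8,0,0],[0,0,0,0.12,-0.8,0,0],[0,0,0,0.12,-0.8,0,0],[0,0,0,0.12,-0.7,0,0],[0,0,0,0,0,0,0]]'
cat > pose.py <<'E'
from h import *
def show():
    s=env.get_state(); M=R.from_quat(np.roll(s["orientation"],-1)).as_matrix()
    print("t",round(s["clock"],2),"tcp",s["tcp_pos"].round(4),"yaw",np.degrees(np.arctan2(M[1,0],M[0,0])).round(2),"toolz",M[:,2].round(4),"F",s["wrist_force"].round(2),"T",s["ft_torque"].round(2),"gap",round(s["finger_gap"],4),"q6",s["joint_pos"][5].round(2))
    return s,M
def need(s,M,p,yaw):
    d=(np.array(p)-s["tcp_pos"])@M/.05
    c,w=np.cos(np.radians(yaw)),np.sin(np.radians(yaw))
    G=np.array([[c,w,0],[w,-c,0],[0,0,-1.]]).T
    r=np.degrees(R.from_matrix(M.T@G).as_rotvec())/8
    print("turn",r.round(3),"shift(before turning axes)",d.round(3))
def pose(s): return s["tcp_pos"],s["orientation"]
E
python3 - <<'E'
from pose import *
s,M=show(); cv2.imwrite("pics/w1.png",env.read_camera("wrist")[:,:,::-1])
np.save("w1.npy",np.r_[pose(s)])
need(s,M,[.528,-.337,.058],-51.1)
E
```

```text
clock: 0.55
tcp_pos: [0.1632, -0.5512, 0.2309]
orientation: [-0.0, 0.903, -0.43, -0.0]
wrist_force: [-0.1, -1.0, -0.3]
finger_gap: 0.0853
clock: 1.75
tcp_pos: [0.5244, -0.3395, 0.2304]
orientation: [-0.001, 0.903, -0.429, -0.0]
wrist_force: [-1.6, -0.1, 0.4]
finger_gap: 0.0855
t 1.75 tcp [ 0.5244 -0.3395  0.2304] yaw -50.81 toolz [ 4.0e-04  1.1e-03 -1.0e+00] F [-1.65 -0.15  0.43] T [-0.   -0.02 -0.  ] gap 0.0855 q6 1.75
turn [-0.007  0.004  0.036] shift(before turning axes) [ 0.008 -0.084  3.449]
```

View pics/w1.png

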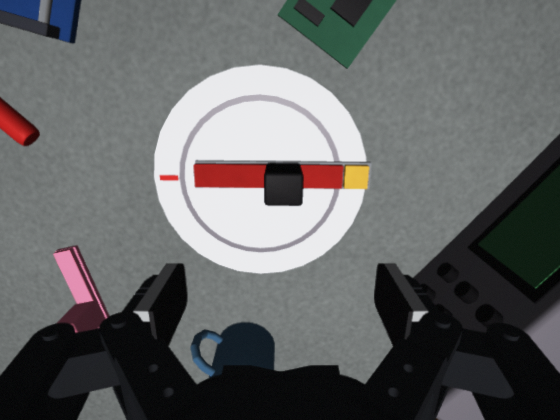

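The wrist view shows the red file on the still platter: heel edge at column 195, toe edge at 369, rows 163-189, grip top around (284,190). It already lines up with the jaw axis.

```bash
python3 - <<'E'
from pose import *
a=cv2.imread("pics/w1.png"); cv2.imwrite("pics/w1c.png",cv2.resize(a[140:225,180:385],None,fx=3.9,fy=3.9,interpolation=cv2.INTER_CUBIC))
v=np.load("w1.npy"); P=(v[:3],v[3:])
f=at("wrist",[(195,163.5),(195,188),(369,164.5),(369,189)],.051,P);print(f.round(4))
h=f[:2].mean(0);t=f[2:].mean(0);d=t-h;print((t+h)/2,np.linalg.norm(d),np.degrees(np.arctan2(d[1],d[0])))
g=at("wrist",[(284,191)],.101,P);print(g)
s,M=show(); need(s,M,[*((t+h)/2)[:2],.058],np.degrees(np.arctan2(d[1],d[0])))
E
```

```text
[[ 0.4826 -0.2626  0.051 ]
 [ 0.4618 -0.2771  0.051 ]
 [ 0.5916 -0.3977  0.051 ]
 [ 0.5733 -0.4153  0.051 ]]
[ 0.52733461 -0.33815617  0.051     ] 0.17558995090159915 -51.11701384170598
[[ 0.52728325 -0.34009028  0.101     ]]
t 1.8 tcp [ 0.5227 -0.3407  0.2305] yaw -50.9 toolz [-9.e-04  6.e-04 -1.e+00] F [-0.52 -1.19 -0.14] T [ 0.03  0.03 -0.06] gap 0.0853 q6 1.75
turn [0.002 0.007 0.027] shift(before turning axes) [ 0.024 -0.105  3.449]
```

View pics/w1c.png

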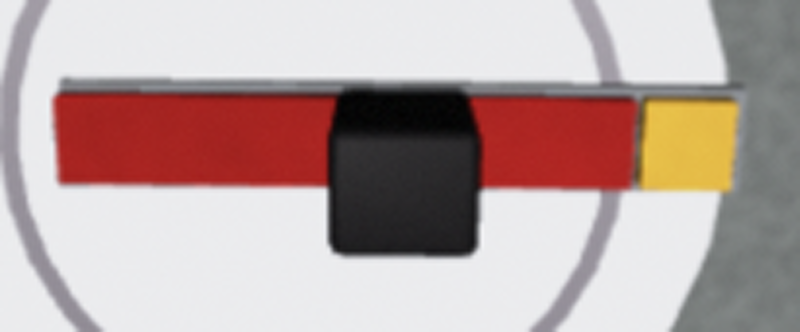

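```bash
python3 -m inch '[[0,0,0.02,0.01,-0.09,0.4,0],[0,0,0,0,0,0.6,0],[0,0,0,0,0,0.7,0],[0,0,0,0,0,0.6,0],[0,0,0,0,0,0.5,0],[0,0,0,0,0,0.3,0],[0,0,0,0,0,0.2,0],[0,0,0,0,0,0.13,0],[0,0,0,0,0,0,0],[0,0,0,0,0,0,0]]' 60
python3 - <<'E'
from pose import *
s,M=show(); cv2.imwrite("pics/w2.png",env.read_camera("wrist")[:,:,::-1])
need(s,M,[.5275,-.3385,.059],-51.1)
E
```

```text
clock: 2.8
tcp_pos: [0.5253, -0.3404, 0.0606]
orientation: [0.0, 0.902, -0.433, 0.001]
wrist_force: [-0.3, 0.0, 0.3]
finger_gap: 0.0852
t 2.8 tcp [ 0.5253 -0.3404  0.0606] yaw -51.29 toolz [ 9.e-04 -9.e-04 -1.e+00] F [-0.32  0.05  0.31] T [0.04 0.02 0.02] gap 0.0852 q6 1.76
turn [-0.001 -0.009 -0.023] shift(before turning axes) [-0.002 -0.058  0.032]
```

View pics/w2.png

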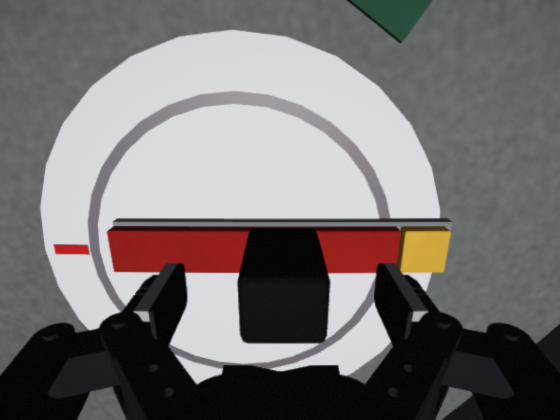

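The grip stands between the open fingers at columns 238-328, against a finger centre near column 280. A small sideways nudge, then I close.

```bash
python3 -m inch '[[0,0,0,0.01,-0.05,0,0],[0,0,0,0,0,0,0.2],[0,0,0,0,0,0,0.35],[0,0,0,0,0,0,0.45],[0,0,0,0,0,0,0.6],[0,0,0,0,0,0,0.8],[0,0,0,0,0,0,1],[0,0,0,0,0,0,1],[0,0,0,0,0,0,1],[0,0,0,0,0,0,1]]' 80
python3 - <<'E'
from pose import *
s,M=show()
E
```

```text
clock: 3.85
tcp_pos: [0.5278, -0.339, 0.0603]
orientation: [0.0, 0.902, -0.433, 0.001]
wrist_force: [0.5, -0.9, 4.1]
finger_gap: 0.0332
t 3.85 tcp [ 0.5278 -0.339   0.0603] yaw -51.27 toolz [ 1.e-03 -8.e-04 -1.e+00] F [ 0.55 -0.88  4.07] T [-0.08 -0.16  0.01] gap 0.0332 q6 1.77
```

```bash
python3 -m inch '[[0,0,0,0,0,-0.05,1],[0,0,0,0,0,-0.15,1],[0,0,0,0,0,-0.3,1],[0,0,0,0,0,-0.5,1],[0,0,0,0,0,-0.6,1],[0,0,0,0,0,-0.6,1],[0,0,0,0,0,-0.6,1],[0,0,0,0,0,-0.4,1],[0,0,0,0,0,-0.2,1],[0,0,0,0,0,0,1],[0,0,0,0,0,0,1]]'
python3 - <<'E'
from pose import *
s,M=show(); cv2.imwrite("pics/w3.png",env.read_camera("wrist")[:,:,::-1]);cv2.imwrite("pics/s3.png",env.read_camera("side")[:,:,::-1])
E
```

```text
clock: 4.95
tcp_pos: [0.5268, -0.3382, 0.2283]
orientation: [-0.0, 0.902, -0.433, -0.001]
wrist_force: [0.6, 0.0, -5.2]
finger_gap: 0.0335
t 4.95 tcp [ 0.5268 -0.3382  0.2283] yaw -51.27 toolz [-0.0019  0.0015 -1.    ] F [ 0.55  0.05 -5.15] T [-0.04 -0.02  0.04] gap 0.0335 q6 1.77
```

View pics/w3.png

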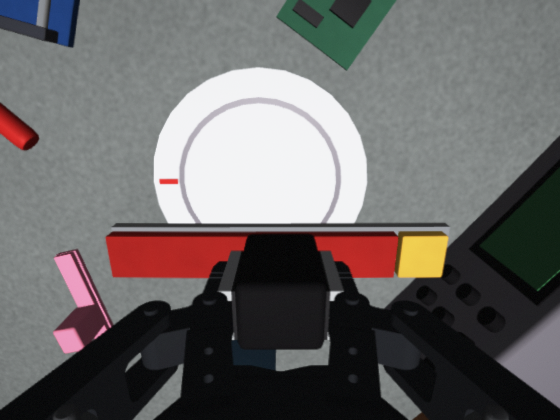

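View pics/s3.png

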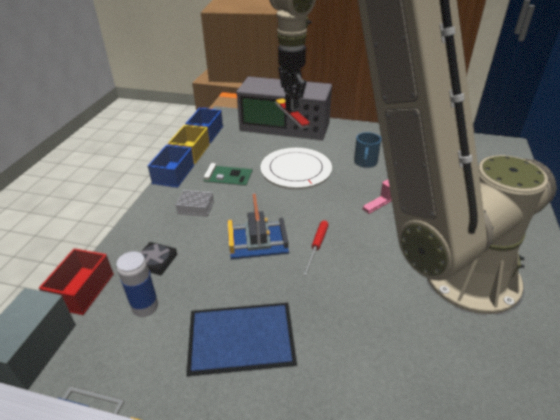

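```bash
python3 -m inch '[[0,0,0,-0.2,-0.11,0,1],[0,0,0,-0.4,-0.22,0,1],[0,0,0,-0.55,-0.3,0,1],[0,0,0,-0.55,-0.3,0,1],[0,0,0,-0.55,-0.3,0,1],[0,0,0,-0.55,-0.3,0,1],[0,0,0,-0.55,-0.3,0,1],[0,0,0,-0.55,-0.3,0,1],[0,0,0,-0.55,-0.3,0,1],[0,0,0,-0.55,-0.3,0,1],[0,0,0,-0.4,-0.22,0,1],[0,0,0,-0.2,-0.1,0,1]]' 110
python3 -m inch '[[0,0,-0.5,0,0,0,1],[0,0,-0.9,0,0,0,1],[0,0,-0.9,0,0,0,1],[0,0,-0.9,0,0,0,1],[0,0,-0.9,0,0,0,1],[0,0,-0.9,0,0,0,1],[0,0,-0.9,0,0,0,1],[0,0,-0.9,0,0,0,1],[0,0,-0.9,0,0,0,1],[0,0,-0.9,0,0,0,1],[0,0,-0.4,0,0,0,1],[0,0,0,0,0,0,1]]'
python3 - <<'E'
from pose import *
s,M=show(); cv2.imwrite("pics/w4.png",env.read_camera("wrist")[:,:,::-1]);cv2.imwrite("pics/t4.png",env.read_camera("top")[:,:,::-1])
np.save("w4.npy",np.r_[pose(s)])
need(s,M,[.472,-.025,.166],20.8)
E
```

```text
clock: 6.25
tcp_pos: [0.4695, -0.0223, 0.2293]
orientation: [-0.0, 0.902, -0.432, -0.001]
wrist_force: [0.5, 0.4, -3.5]
finger_gap: 0.0325
clock: 7.45
tcp_pos: [0.4707, -0.0248, 0.2294]
orientation: [-0.0, 0.984, 0.18, -0.0]
wrist_force: [0.2, 0.1, -4.5]
finger_gap: 0.0328
t 7.45 tcp [ 0.4707 -0.0248  0.2294] yaw 20.72 toolz [-7.e-04 -1.e-04 -1.e+00] F [ 0.15  0.08 -4.46] T [ 0.    0.05 -0.03] gap 0.0328 q6 0.99
turn [-0.001  0.005 -0.01 ] shift(before turning axes) [0.024 0.013 1.268]
```

View pics/w4.png

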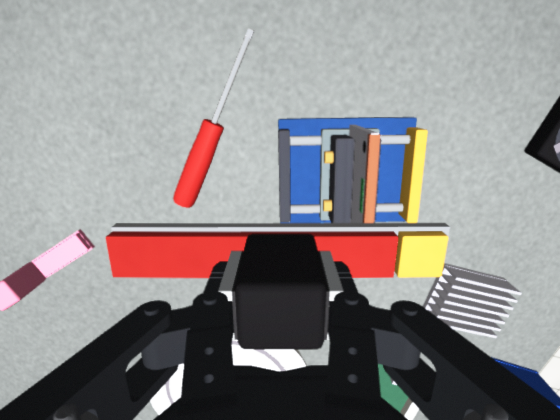

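View pics/t4.png

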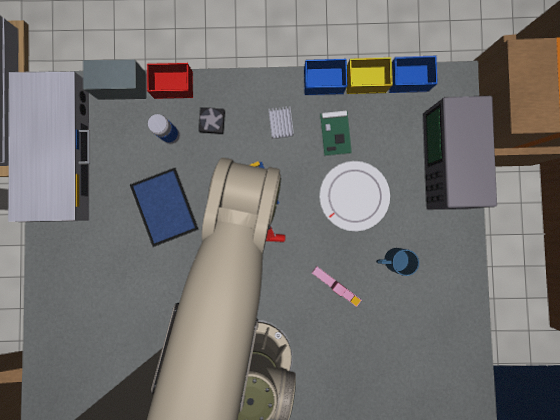

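The wrist view shows the file above the cradle with its toe (420,255) on the yellow-block side. The copper edge runs nearly vertical, from (373,134) to (371,222), so the file is square to it.

```bash
python3 - <<'E'
from pose import *
v=np.load("w4.npy"); P=(v[:3],v[3:])
e=at("wrist",[(373,134),(371,222)],.118,P);d=e[0]-e[1];print(e.round(4),np.degrees(np.arctan2(d[1],d[0]))-90)
u=np.array([np.cos(np.radians(20.8)),np.sin(np.radians(20.8))]); print((e[:,:2]-v[:2])@u, (np.array([.5388,0])-v[:2])@u)
E
```

```text
[[ 0.5184  0.0499  0.118 ]
 [ 0.5481 -0.0161  0.118 ]] 24.250194876738064
[0.07114717 0.07550185] 0.07248832758714986
```

```bash
python3 -m inch '[[0,0,0,0,0,0.2,1],[0,0,0,0,0,0.35,1],[0,0,0,0,0,0.4,1],[0,0,0,0,0,0.35,1],[0,0,0,0,0,0.2,1],[0,0,0,0,0,0.05,1],[0,0,0,0,0,0,1],[0,0,0,0,0,0,1]]' 
python3 - <<'E'
from pose import *
s,M=show(); cv2.imwrite("pics/s5.png",env.read_camera("side")[150:270,190:350,::-1].repeat(4,0).repeat(4,1))
E
```

```text
clock: 8.35
tcp_pos: [0.4717, -0.0249, 0.153]
orientation: [0.0, 0.984, 0.18, 0.001]
wrist_force: [-0.2, -0.8, -4.1]
finger_gap: 0.0327
t 8.35 tcp [ 0.4717 -0.0249  0.153 ] yaw 20.72 toolz [ 1.3e-03 -4.0e-04 -1.0e+00] F [-0.21 -0.77 -4.06] T [0.01 0.05 0.02] gap 0.0327 q6 0.99
```

View pics/s5.png

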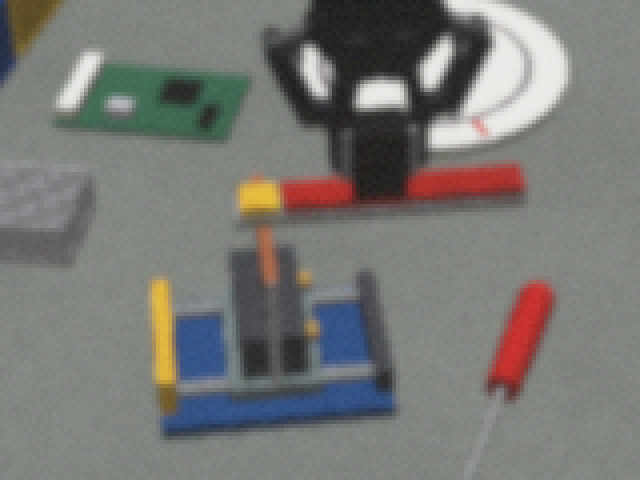

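```bash
python3 -m inch '[[0,0,0,0.06,0,0.1,1],[0,0,0,0.08,0,0.1,1],[0,0,0,0.08,0,0.06,1],[0,0,0,0.1,0,0.06,1]]' 
python3 -c "
from pose import *
show()"
```

```text
clock: 8.8
tcp_pos: [0.4855, -0.0194, 0.1365]
orientation: [0.0, 0.984, 0.18, -0.001]
wrist_force: [-7.8, -2.9, 6.9]
finger_gap: 0.0332
t 8.8 tcp [ 0.4855 -0.0194  0.1365] yaw 20.71 toolz [-0.0015 -0.0013 -1.    ] F [-7.76 -2.88  6.89] T [-0.35  1.12  0.05] gap 0.0332 q6 1.0
```

```bash
python3 -m inch '[[0,0,0,0.16,0,0,1],[0,0,0,0.18,0,0,1],[0,0,0,0.18,0,0,1],[0,0,0,0.18,0,0,1],[0,0,0,0.18,0,0,1],[0,0,0,0.18,0,0,1]]' 
python3 -c "
from pose import *
show()"
```

```text
clock: 9.4
tcp_pos: [0.5349, -0.0007, 0.1368]
orientation: [0.001, 0.984, 0.18, -0.001]
wrist_force: [-6.7, -1.9, 5.2]
finger_gap: 0.0327
t 9.4 tcp [ 0.5349 -0.0007  0.1368] yaw 20.71 toolz [-0.0021 -0.0017 -1.    ] F [-6.68 -1.88  5.2 ] T [-0.6   1.45 -0.03] gap 0.0327 q6 1.06
```

```bash
python3 -m inch '[[0,0,0,0.18,0,0,1],[0,0,0,0.18,0,0,1],[0,0,0,0.18,0,0,1],[0,0,0,0.18,0,0,1],[0,0,0,0.18,0,0,1],[0,0,0,0.16,0,0,1]]' 
python3 -c "
from pose import *
show()"
```

```text
clock: 10.0
tcp_pos: [0.5841, 0.018, 0.1366]
orientation: [0.001, 0.984, 0.18, -0.002]
wrist_force: [-5.6, -2.8, 4.5]
finger_gap: 0.0325
t 10.0 tcp [0.5841 0.018  0.1366] yaw 20.72 toolz [-0.0031 -0.0019 -1.    ] F [-5.63 -2.84  4.45] T [-0.72  1.87 -0.05] gap 0.0325 q6 1.1
```

```bash
python3 -m inch '[[0,0,0,0.12,0,-0.06,1],[0,0,0,0.1,0,-0.1,1],[0,0,0,0.04,0,-0.2,1],[0,0,0,0,0,-0.2,1],[0,0,0,0,0,-0.1,1],[0,0,0,0,0,0,1],[0,0,0,0,0,0,1]]' 
python3 - <<'E'
from pose import *
s,M=show(); cv2.imwrite("pics/s6.png",env.read_camera("side")[150:270,190:350,::-1].repeat(4,0).repeat(4,1))
cv2.imwrite("pics/w6.png",env.read_camera("wrist")[:,:,::-1])
E
```

```text
clock: 10.7
tcp_pos: [0.5973, 0.0229, 0.1694]
orientation: [0.0, 0.984, 0.18, 0.0]
wrist_force: [0.1, 0.8, -3.8]
finger_gap: 0.0328
t 10.7 tcp [0.5973 0.0229 0.1694] yaw 20.72 toolz [ 3.e-04 -1.e-04 -1.e+00] F [ 0.06  0.84 -3.8 ] T [ 0.01 -0.03  0.02] gap 0.0328 q6 1.11
```

View pics/s6.png

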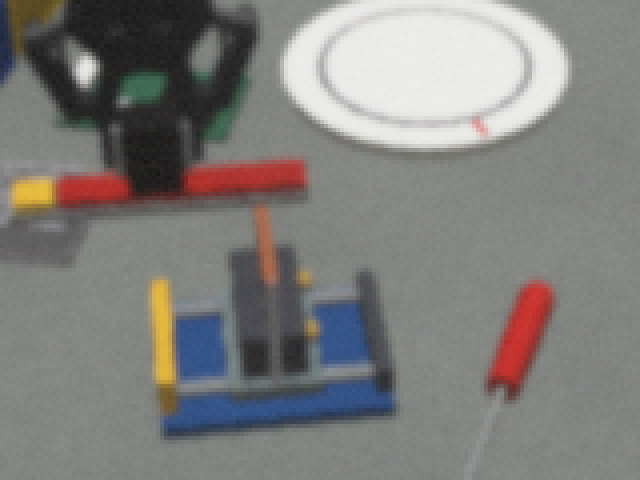

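View pics/w6.png

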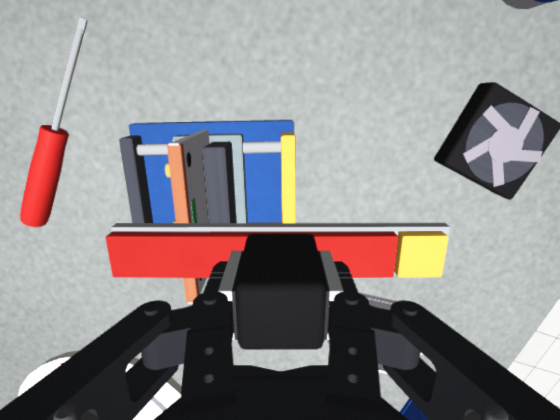

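Lifted clear: the heel (crop 290,185) is above the copper edge (265,220), and the file sits unchanged in the fingers. Now back over the edge for stroke 2.

```bash
python3 -m inch '[[0,0,0,-0.1,0,-0.1,1],[0,0,0,-0.3,0,0,1],[0,0,0,-0.4,0,0,1],[0,0,0,-0.4,0,0,1],[0,0,0,-0.4,0,0,1],[0,0,0,-0.4,0,0,1],[0,0,0,-0.4,0,0,1],[0,0,0,-0.2,0,0.05,1],[0,0,0,-0.1,0,0.15,1],[0,0,0,0,0,0.18,1],[0,0,0,0,0,0.05,1],[0,0,0,0,0,0,1]]' 
python3 -c "
from pose import *
show()"
```

```text
clock: 12.0
tcp_pos: [0.4712, -0.0246, 0.1518]
orientation: [-0.0, 0.984, 0.18, -0.001]
wrist_force: [-0.4, 0.2, -3.8]
finger_gap: 0.0331
t 12.0 tcp [ 0.4712 -0.0246  0.1518] yaw 20.75 toolz [-1.3e-03  3.0e-04 -1.0e+00] F [-0.44  0.23 -3.85] T [-0.06  0.02 -0.01] gap 0.0331 q6 0.99
```

```bash
python3 -m inch '[[0,0,0,0.06,0,0.1,1],[0,0,0,0.08,0,0.1,1],[0,0,0,0.08,0,0.05,1],[0,0,0,0.1,0,0.05,1],[0,0,0,0.1,0,0,1]]' 
python3 -c "
from pose import *
show()"
```

```text
clock: 12.5
tcp_pos: [0.4904, -0.0175, 0.1379]
orientation: [0.0, 0.984, 0.18, -0.001]
wrist_force: [-5.9, -1.6, 4.0]
finger_gap: 0.0327
t 12.5 tcp [ 0.4904 -0.0175  0.1379] yaw 20.72 toolz [-0.0014 -0.001  -1.    ] F [-5.85 -1.58  3.95] T [-0.28  0.84 -0.03] gap 0.0327 q6 1.01
```

```bash
python3 -m inch '[[0,0,0,0.16,0,0.02,1],[0,0,0,0.18,0,0,1],[0,0,0,0.18,0,0,1],[0,0,0,0.18,0,0,1],[0,0,0,0.18,0,0,1],[0,0,0,0.18,0,0,1],[0,0,0,0.18,0,0,1],[0,0,0,0.18,0,0,1],[0,0,0,0.18,0,0,1],[0,0,0,0.18,0,0,1],[0,0,0,0.18,0,0,1]]' 
python3 -c "
from pose import *
show()"
```

```text
clock: 13.6
tcp_pos: [0.5817, 0.0171, 0.1372]
orientation: [0.001, 0.984, 0.18, -0.001]
wrist_force: [-5.8, -2.1, 4.6]
finger_gap: 0.033
t 13.6 tcp [0.5817 0.0171 0.1372] yaw 20.72 toolz [-0.0023 -0.0016 -1.    ] F [-5.81 -2.11  4.63] T [-0.59  1.68  0.05] gap 0.033 q6 1.1
```

```bash
python3 -m inch '[[0,0,0,0.12,0,0,1],[0,0,0,0.12,0,-0.06,1],[0,0,0,0.08,0,-0.1,1],[0,0,0,0.04,0,-0.2,1],[0,0,0,0,0,-0.2,1],[0,0,0,0,0,-0.1,1],[0,0,0,0,0,0,1],[0,0,0,0,0,0,1]]' 
python3 -c "
from pose import *
show()"
```

```text
clock: 14.4
tcp_pos: [0.5992, 0.0237, 0.1699]
orientation: [0.0, 0.984, 0.18, 0.0]
wrist_force: [0.1, -0.1, -4.4]
finger_gap: 0.033
t 14.4 tcp [0.5992 0.0237 0.1699] yaw 20.72 toolz [ 4.e-04 -1.e-04 -1.e+00] F [ 0.12 -0.1  -4.44] T [-0.05  0.07 -0.04] gap 0.033 q6 1.11
```

Stroke 2 is done and the file is clear of the edge. Back for stroke 3.

```bash
python3 -m inch '[[0,0,0,-0.1,0,-0.1,1],[0,0,0,-0.3,0,0,1],[0,0,0,-0.4,0,0,1],[0,0,0,-0.4,0,0,1],[0,0,0,-0.4,0,0,1],[0,0,0,-0.4,0,0,1],[0,0,0,-0.4,0,0,1],[0,0,0,-0.24,0,0.05,1],[0,0,0,-0.1,0,0.15,1],[0,0,0,0,0,0.18,1],[0,0,0,0,0,0.06,1],[0,0,0,0,0,0,1]]' 
python3 -m inch '[[0,0,0,0.06,0,0.1,1],[0,0,0,0.08,0,0.1,1],[0,0,0,0.08,0,0.05,1],[0,0,0,0.1,0,0.05,1],[0,0,0,0.1,0,0,1]]' 
python3 -c "
from pose import *
show()"
```

```text
clock: 15.6
tcp_pos: [0.4712, -0.0245, 0.1518]
orientation: [-0.0, 0.984, 0.18, -0.001]
wrist_force: [-0.1, 0.2, -3.5]
finger_gap: 0.033
clock: 16.1
tcp_pos: [0.4904, -0.0175, 0.1379]
orientation: [0.0, 0.984, 0.18, -0.001]
wrist_force: [-4.8, -1.3, 4.2]
finger_gap: 0.033
t 16.1 tcp [ 0.4904 -0.0175  0.1379] yaw 20.72 toolz [-0.0014 -0.001  -1.    ] F [-4.77 -1.27  4.2 ] T [-0.27  0.87 -0.  ] gap 0.033 q6 1.01
```

```bash
python3 -m inch '[[0,0,0,0.16,0,0.02,1],[0,0,0,0.18,0,0,1],[0,0,0,0.18,0,0,1],[0,0,0,0.18,0,0,1],[0,0,0,0.18,0,0,1],[0,0,0,0.18,0,0,1],[0,0,0,0.18,0,0,1],[0,0,0,0.18,0,0,1],[0,0,0,0.18,0,0,1],[0,0,0,0.18,0,0,1],[0,0,0,0.18,0,0,1]]' 
python3 -c "
from pose import *
show()"
python3 -m inch '[[0,0,0,0.12,0,0,1],[0,0,0,0.12,0,-0.06,1],[0,0,0,0.08,0,-0.1,1],[0,0,0,0.04,0,-0.2,1],[0,0,0,0,0,-0.2,1],[0,0,0,0,0,-0.1,1],[0,0,0,0,0,0,1],[0,0,0,0,0,0,1]]' 
python3 - <<'E'
from pose import *
s,M=show(); cv2.imwrite("pics/w7.png",env.read_camera("wrist")[:,:,::-1])
need(s,M,[.4875,.295,.2],-73)
E
```

```text
clock: 17.2
tcp_pos: [0.5817, 0.0171, 0.1372]
orientation: [0.001, 0.984, 0.18, -0.001]
wrist_force: [-4.3, -2.6, 4.4]
finger_gap: 0.033
t 17.2 tcp [0.5817 0.0171 0.1372] yaw 20.72 toolz [-0.0023 -0.0017 -1.    ] F [-4.33 -2.6   4.45] T [-0.66  1.7  -0.03] gap 0.033 q6 1.1
clock: 18.0
tcp_pos: [0.5992, 0.0237, 0.1699]
orientation: [0.0, 0.984, 0.18, 0.0]
wrist_force: [0.2, 0.4, -4.8]
finger_gap: 0.0328
t 18.0 tcp [0.5992 0.0237 0.1699] yaw 20.72 toolz [ 4.e-04 -1.e-04 -1.e+00] F [ 0.16  0.39 -4.79] T [ 0.02 -0.01 -0.  ] gap 0.0328 q6 1.11
turn [-1.0000e-03 -3.0000e-03  1.1716e+01] shift(before turning axes) [-0.169 -5.866 -0.603]
```

View pics/w7.png

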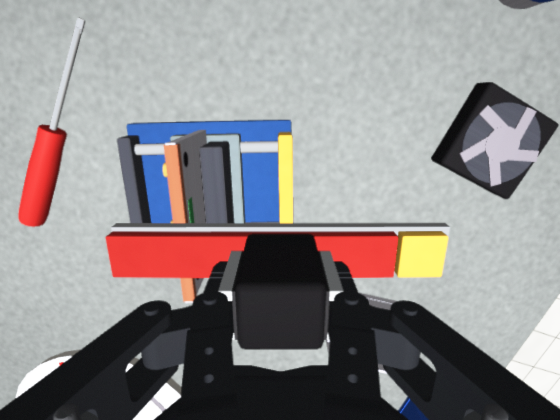

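Edge and file look as before: the copper edge is at (172,145), and the heel half has lifted clear. The mat's long side lies at about 20° yaw, so the file's current heading suits it.

```bash
python3 -m inch '[[0,0,0,0,0,-0.2,1],[0,0,0,0,-0.2,-0.25,1],[0,0,0,-0.02,-0.45,-0.15,1],[0,0,0,-0.02,-0.6,0,1],[0,0,0,-0.02,-0.7,0,1],[0,0,0,-0.02,-0.7,0,1],[0,0,0,-0.02,-0.7,0,1],[0,0,0,-0.02,-0.7,0,1],[0,0,0,-0.02,-0.7,0,1],[0,0,0,-0.03,-0.6,0,1],[0,0,0,0,-0.35,0,1],[0,0,0,0,-0.15,0,1]]' 
python3 -m inch '[[0,0,0,0,0,0,1],[0,0,0,0,0,0,1]]'
python3 - <<'E'
from pose import *
s,M=show(); cv2.imwrite("pics/w8.png",env.read_camera("wrist")[:,:,::-1]);cv2.imwrite("pics/s8.png",env.read_camera("side")[:,:,::-1])
need(s,M,[.4875,.295,.0293],20.7)
E
```

```text
clock: 19.25
tcp_pos: [0.4867, 0.2965, 0.201]
orientation: [-0.0, 0.983, 0.181, 0.001]
wrist_force: [-0.4, 0.0, -5.2]
finger_gap: 0.0328
clock: 19.45
tcp_pos: [0.4881, 0.2939, 0.2002]
orientation: [0.0, 0.984, 0.18, 0.0]
wrist_force: [-0.3, -0.2, -4.9]
finger_gap: 0.0327
t 19.45 tcp [0.4881 0.2939 0.2002] yaw 20.72 toolz [ 7.e-04 -4.e-04 -1.e+00] F [-0.31 -0.24 -4.87] T [-0.05  0.   -0.01] gap 0.0327 q6 1.61
turn [ 0.004 -0.004  0.002] shift(before turning axes) [-0.004 -0.027  3.418]
```

View pics/w8.png

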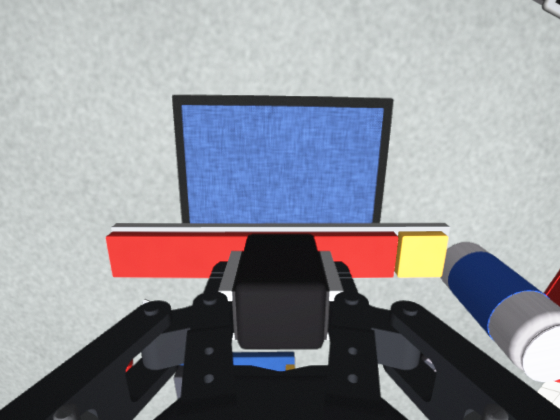

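View pics/s8.png

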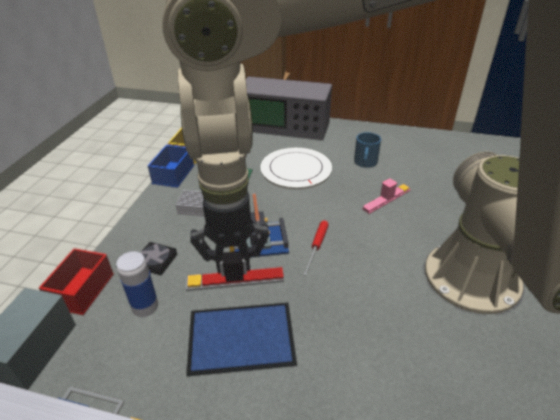

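Wrist view: the file is over the mat (175-392, 95-222 visible). The can (500,300) is beyond the toe, so I check its clearance before descending.

```bash
python3 - <<'E'
from pose import *
print(at("side",[(143,312)],0.0),at("side",[(133,262)],.15),at("top",[(157,122)],.15))
E
python3 -m inch '[[0,0,0,0,-0.02,0.2,1],[0,0,0,0,0,0.4,1],[0,0,0,0,0,0.5,1],[0,0,0,0,0,0.5,1],[0,0,0,0,0,0.5,1],[0,0,0,0,0,0.4,1],[0,0,0,0,0,0.3,1],[0,0,0,0,0,0.2,1],[0,0,0,0,0,0.1,1],[0,0,0,0,0,0,1]]' 
python3 -c "
from pose import *
show()"
```

```text
[[0.72268786 0.28537121 0.        ]] [[0.71631486 0.27391662 0.15      ]] [[0.72949693 0.26888163 0.15      ]]
clock: 20.55
tcp_pos: [0.4872, 0.2948, 0.0441]
orientation: [0.0, 0.984, 0.18, -0.001]
wrist_force: [0.2, -0.4, -4.6]
finger_gap: 0.033
t 20.55 tcp [0.4872 0.2948 0.0441] yaw 20.7 toolz [-1.e-03 -5.e-04 -1.e+00] F [ 0.15 -0.41 -4.63] T [0.03 0.   0.01] gap 0.033 q6 1.61
```

15 mm to go. I ease down and watch the force.

```bash
python3 -m inch '[[0,0,0,0,0,0.08,1],[0,0,0,0,0,0.08,1],[0,0,0,0,0,0.06,1],[0,0,0,0,0,0.03,1],[0,0,0,0,0,0.02,1],[0,0,0,0,0,0,1]]'
python3 -c "
from pose import *
show()"
python3 -m inch '[[0,0,0,0,0,0.02,1],[0,0,0,0,0,0.01,1],[0,0,0,0,0,0,1]]'
python3 -c "
from pose import *
show()"
```

```text
clock: 21.15
tcp_pos: [0.4874, 0.2952, 0.0312]
orientation: [0.0, 0.984, 0.18, -0.0]
wrist_force: [0.0, -0.9, -4.8]
finger_gap: 0.033
t 21.15 tcp [0.4874 0.2952 0.0312] yaw 20.73 toolz [-0.e+00 -1.e-04 -1.e+00] F [ 0.05 -0.94 -4.8 ] T [-0.   -0.01 -0.01] gap 0.033 q6 1.61
clock: 21.45
tcp_pos: [0.4874, 0.2952, 0.0297]
orientation: [0.0, 0.984, 0.18, -0.0]
wrist_force: [0.1, 0.5, -4.0]
finger_gap: 0.0331
t 21.45 tcp [0.4874 0.2952 0.0297] yaw 20.73 toolz [-1.e-04 -1.e-04 -1.e+00] F [ 0.12  0.47 -4.04] T [-0.   -0.03 -0.03] gap 0.0331 q6 1.61
```

```bash
python3 -m inch '[[0,0,0,0,0,0.02,1],[0,0,0,0,0,0,1],[0,0,0,0,0,0,1]]'
python3 -m inch '[[0,0,0,0,0,0.02,1],[0,0,0,0,0,0,1],[0,0,0,0,0,0,1]]'
```

```text
clock: 21.75
tcp_pos: [0.4875, 0.2952, 0.0294]
orientation: [0.0, 0.984, 0.18, 0.0]
wrist_force: [-3.3, -1.2, 3.5]
finger_gap: 0.0326
clock: 22.05
tcp_pos: [0.4875, 0.2952, 0.0294]
orientation: [0.0, 0.984, 0.18, 0.0]
wrist_force: [-3.5, -2.3, 10.9]
finger_gap: 0.0329
```

The file bears on the mat. I ease off by 1 mm, then open.

```bash
python3 -m inch '[[0,0,0,0,0,-0.03,1],[0,0,0,0,0,0,0.7],[0,0,0,0,0,0,0.55],[0,0,0,0,0,0,0.45],[0,0,0,0,0,0,0.3],[0,0,0,0,0,0,0.1],[0,0,0,0,0,0,0],[0,0,0,0,0,0,0],[0,0,0,0,0,0,0]]' 20
python3 - <<'E'
from pose import *
s,M=show(); cv2.imwrite("pics/w9.png",env.read_camera("wrist")[:,:,::-1])
E
```

```text
clock: 22.95
tcp_pos: [0.4874, 0.2952, 0.0292]
orientation: [0.0, 0.984, 0.18, 0.0]
wrist_force: [-0.2, -0.6, 0.9]
finger_gap: 0.0856
t 22.95 tcp [0.4874 0.2952 0.0292] yaw 20.73 toolz [ 0.e+00 -1.e-04 -1.e+00] F [-0.25 -0.61  0.92] T [-0.03  0.03  0.03] gap 0.0856 q6 1.61
```

View pics/w9.png

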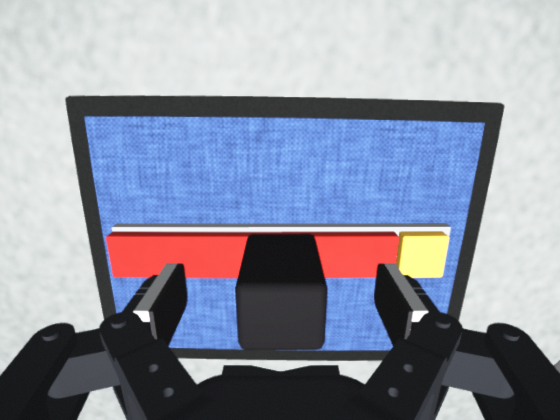

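The file is released and lies flat on the mat (heel 107, toe 448, row 255), with the fingers clear on both sides. Now straight up.

```bash
python3 -m inch '[[0,0,0,0,0,-0.1,0],[0,0,0,0,0,-0.3,0],[0,0,0,0,0,-0.6,0],[0,0,0,0,0,-0.6,0],[0,0,0,0,0,-0.6,0],[0,0,0,0,0,-0.6,0],[0,0,0,0,0,-0.6,0],[0,0,0,0,0,-0.4,0],[0,0,0,0,0,-0.2,0],[0,0,0,0,0,0,0],[0,0,0,0,0,0,0],[0,0,0,0,0,0,0]]'
python3 - <<'E'
from pose import *
s,M=show(); cv2.imwrite("pics/w10.png",env.read_camera("wrist")[:,:,::-1]);cv2.imwrite("pics/s10.png",env.read_camera("side")[:,:,::-1])
np.save("w10.npy",np.r_[pose(s)])
E
```

```text
clock: 24.2
tcp_pos: [0.4867, 0.2948, 0.2276]
orientation: [0.0, 0.984, 0.18, -0.001]
wrist_force: [0.3, -1.0, -0.7]
finger_gap: 0.0854
t 24.2 tcp [0.4867 0.2948 0.2276] yaw 20.73 toolz [-0.0025 -0.0012 -1.    ] F [ 0.25 -0.96 -0.68] T [ 0.02 -0.02 -0.  ] gap 0.0854 q6 1.61
```

View pics/w10.png

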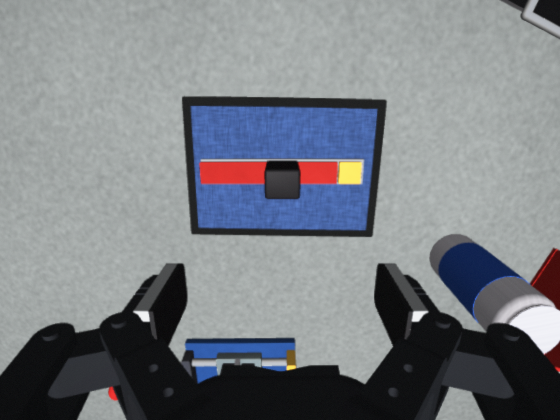

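View pics/s10.png

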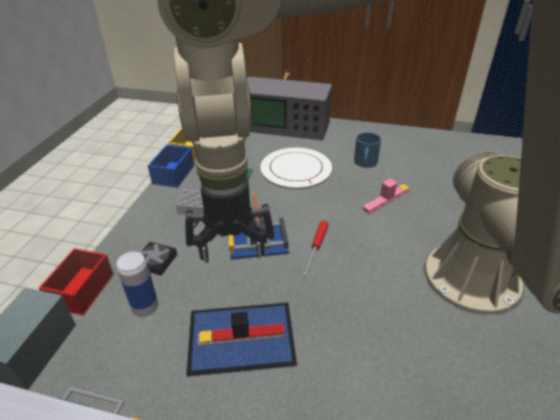

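The file lies in the middle of the mat (wrist view 200-363, row 172, mat 185-385). The bystanders in view are where they were, and the gripper is clear. I hand it in.

```bash
python3 -c "
from workcell import env
print(env.hand_in())"
```

```text
the job is handed in; nothing more can be done
None
```

I took the red file off the turntable and made three forward strokes across the panel's top edge. I then set the file teeth down on the middle of the mat and released it. The job is handed in at about 24 s of the 64 s allowed, and no verdict came back.

- **Strokes:** In each one the edge went from about 60 mm ahead of the file's middle to about 45 mm behind it. I pressed with about 8–11 N, and the forward friction was 5–8 N, so by the spring rate the carriage was pushed 2–3 mm towards yellow. The wrist force never showed a backward pull at my readings, which were only taken between moves. I did not measure the carriage directly.
- **Lifts:** After every stroke I lifted about 25 mm clear while the heel half was still over the edge. The wrist force fell back to the file's weight alone each time.
- **Last checks:** The wrist and side pictures show the file flat and central on the mat with the gripper open and clear of it. The bystanders in view look unmoved; the arm hid the card and part of the heatsink in the last picture.
- **One thing that went differently:** While setting the file down I stepped 1 mm further after first contact, so it pressed the mat with about 15 N for 0.3 s. I eased off before letting go.

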